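# Find the missed stitches on the leather case with a fingertip

### The arm

A 6-joint arm with a two-finger parallel gripper is mounted at the origin on the work surface. World frame = base frame: x ahead of the robot, y to its left, z up, the work surface at z = 0. Lengths are in mm, angles in degrees, forces in N, time in s.
With the tool pointing down it reaches from about 250 to 725 mm from the base axis. Payload 4 kg.
Tool frame: the origin (TCP) lies between the finger pads, 19 mm behind the fingertips; this is the grasp point; z points along the fingers, y is the line along which they close (so a half turn about z gives the same grasp; the last joint's range is limited). The gripper opens to 85 mm and grips with 20 to 120 N. Pads are 22 mm wide; open, the fingers measure 114 mm over their backs; the gripper's body (76 mm by 85 mm) begins 54 mm behind the grasp point. The pads swing forward as they close: fully open they stand 13 mm farther back than shut.
Start: joints at [66.692, 13.785, 0.286, 76.501, 0, 90], TCP at [197.834, 459.196, 250.006] pointing down, gripper open.
Joint ranges: [-155.79, 155.79], [-60.16, 107.12], [-62.33, 73.08], [-114, 123.19], [-81.49, 82.49], [-180, 180]. Speed limits (degrees/s): [159.86, 159.86, 180, 180, 180, 180].

### API

Orientations are given as [roll, pitch, yaw] about the fixed x, y, z axes, in that order (R = Rz(yaw) Ry(pitch) Rx(roll)).
In Python, from cell import bot, cams gives the robot as it stands. The module is installed in compiled form; this text tells all that it offers.
- The arm moves only by the tool move_arm, never from a script. Its argument "increments" is text: rows parted by semicolons, each of 5 numbers parted by spaces: the finger opening in mm, from 0 to 85.4, then the shift along the tool's x, y, z in mm, then the turn about the tool's z in rad. A call has 1 to 12 rows; each row shifts and turns the commanded pose from where the row before left it, along the tool's axes as they then stand; what a row does not reach is not made up. A row lasts 1/12 s, in which the tool goes at most 41.7 mm and 7.16 degrees, less where a joint would pass 70% of its speed; a pose out of reach is approached as far as the arm can. A call is refused whole if a number of a shift passes 41.7 or a number of a turn 0.125, either way. A call with a gripper value outside its range is refused whole. The fingers move at their own pace and stop on an object; "squeeze" is the grip in N (left out, the last holds). Time passes only in rows, so rows that do not move let the fingers close. It gives the time, the measured TCP pose, the force, the opening and the grip force at its end, in the units of the state.
- bot.get_state(): the state, without advancing time (a new reading comes with each control period).
- cams.camera(name): name is "scene" or "top" or "wrist"; returns a dict with "img" (480x640x3 uint8, red, green, blue), "mtx" (3x3 intrinsics, pixels), "k1" (the pictures are not rectified: a ray, as slopes to the right and down, at radius r is drawn at 1 + k1 r^2 times it, then the intrinsics apply), "position" and "orientation" of the camera in the world. Camera axes: x right, y down, z forward; pixel columns grow to the right and rows downward; lengths in mm; the calibration is good to about 2 mm. A picture is of the moment at which its call begins. There is no depth.
- bot.job_done(): hands the job in; it is judged then, once.
The state is a dict: "t": time; "joint_positions": joint angles; "qd": joint speeds; "joint_efforts": joint torques, N m; "eef_pos": TCP position; "orientation": TCP orientation; "ft_force": force on the tool from outside, world axes, zero at the start; "ft_torque": the same for the moment, N m; "grip_width": finger opening in mm; "grip_force": force on a finger pad.
Only numpy, scipy, OpenCV 4.12 (cv2) and the standard library are available. Lean on these libraries where they do the work, as an engineer would, in place of code of your own. Each camera call takes 0.05 s, during which the arm holds its last target. There are 200 camera calls.

### The job

With the gripper closed and pointing straight down, run the fingertips slowly along the cream seam on the dark red case's lid, touching it lightly or within a centimetre above it: from the seam's left-hand end at the back, round the front left corner and along the front to the raised spot where stitches are missing. Finish holding the fingertips at rest on that spot with a light touch, to show it. Do not press hard, shift or lift the case, or disturb the spool on its lid or the jar, awl and calculator beside it.

Things in the scene. Friction and masses are not known exactly. Their poses are not given: they have to be found in the camera images.
- case: closed hard case covered in dark red leather, 170 (x) x 250 (y) x 70 mm high, 0.8 to 1 kg, loose on a 3 mm cutting mat. Origin at the centre of its underside, z up; the front (catches, handle, up to 17 mm out) looks to -x, the spine is at +x, its left is +y. The lid's top is flat, 70 mm above the origin. The seam runs along its left, front and right edges
- seam_start (a point): left-hand end of the cream seam at the back, near the spine: (70, 113, 70) mm in the case's frame. From here the seam runs straight to (-55, 113), round a quarter circle of radius 18 about (-55, 95) to (-73, 95), straight along the front to (-73, -95), then mirrored up the right side. Stitches are 9 mm apart, flush with the leather
- seam_side1 (a point): point on the seam's left side, (30, 113, 70) mm in the case's frame
- seam_side2 (a point): point on the seam's left side, (-5, 113, 70) mm in the case's frame
- seam_side3 (a point): point on the seam's left side, (-40, 113, 70) mm in the case's frame
- seam_front (a point): point on the seam's front side just past the corner, (-73, 85, 70) mm in the case's frame
- seam_corner (a point): middle of the seam's front left corner, (-67.7, 107.7, 70) mm in the case's frame
- before75 (a point): point on the front seam, 75 mm before (to the left of) the spot with the missing stitches, on the lid's top
- before45 (a point): point on the front seam, 45 mm before (to the left of) the spot with the missing stitches, on the lid's top
- flaw: the bad spot on the front seam: a bare patch of paler, tan-coloured leather, 30 mm along the seam and 11 mm across, without cream stitches and with three empty holes, standing 1.6 mm proud of the lid's top, hard, fixed to the lid. Origin at the centre of its upper face. It lies at y = -75 to -5 mm on the front seam in the case's frame.
- spool: wooden spool of cream thread, 38 mm across, 48 mm tall, standing loose on the lid, inside the seam. Origin under its centre. Leave it alone.
- dye_jar: small amber jar of dye with a black cap, 50 mm across, 62 mm tall, standing to the left of the case. Origin under its centre. Leave it alone.
- awl: awl with a wooden handle, 150 mm long, lying on the mat to the left of the case, handle towards the robot. Leave it alone.
- calculator: black desk calculator, 150 x 105 x 18 mm, lying on the mat to the right of the case. Leave it alone.

How it is judged:
By the outcome, as a careful person would: the job done as asked, in the order asked, and still so for the second after the job is handed in, while the arm keeps its last pose, push and grip.
It also fails if it takes over 48 s, if anything falls off the work surface, if the arm or the gripper's body presses on something with over 40 N, if the wrist force passes 120 N, or if a joint passes its speed limit or range.

## Working session

There is one attempt and no reset: what is moved stays moved. The work goes in short steps, Python scripts to look and compute and a tool call to move; the robot and the scene stay as the last step left them, time stands still between calls to the robot, and variables do not carry over. Pictures are saved under pics/ and viewed, at most 10 in all, crops included, and the job is handed in when it is done.

Besides the shell and the picture viewer there is one more tool, called in YAML: its name, and indented under it one key for each argument. move_arm: Moves the arm, as the interface text tells. Its arguments: {"type":"object","properties":{"increments":{"type":"string"},"squeeze":{"type":"number"}},"required":["increments"]}

```bash
mkdir -p pics
cat > h.py <<'E'
import numpy as np, cv2
from cell import bot, cams
from scipy.spatial.transform import Rotation as R
def save(c,n,crop=None,s=1):
    im=c["img"][:,:,::-1]
    if crop: x,y,w,h=crop; im=im[y:y+h,x:x+w]
    cv2.imwrite(f"pics/{n}.png",cv2.resize(im,None,fx=s,fy=s,interpolation=cv2.INTER_CUBIC))
def rot(c):
    o=np.array(c["orientation"]); return o if o.shape==(3,3) else R.from_euler('xyz',o,degrees=True).as_matrix()
def px2w(c,px,z):
    K=np.array(c["mtx"]); p=cv2.undistortPoints(np.array(px,float).reshape(-1,1,2),K,np.array([c["k1"],0,0,0,0.]))[:,0]
    d=np.c_[p,np.ones(len(p))]@rot(c).T; o=np.array(c["position"])
    return o+d*((z-o[2])/d[:,2:])
def w2px(c,P):
    Rm=rot(c); q=(np.array(P,float)-np.array(c["position"]))@Rm
    return cv2.projectPoints(q,np.zeros(3),np.zeros(3),np.array(c["mtx"]),np.array([c["k1"],0,0,0,0.]))[0][:,0]
E
python3 - <<'E'
from h import *
import pickle
for n in("top","scene"):
    c=cams.camera(n);save(c,n); pickle.dump(c,open(n+".pkl","wb")); print(n,c["mtx"],c["k1"],c["position"],c["orientation"])
print(bot.get_state())
E
```

```text
top [[441.87073747   0.         321.70645532]
 [  0.         441.87073747 232.6173258 ]
 [  0.           0.           1.        ]] -0.06686948456944129 [487.02786059  34.4121423  813.00823742] [-175.40372501   -0.48836101  -90.62314556]
scene [[499.08129067   0.         320.22157909]
 [  0.         499.08129067 240.95968365]
 [  0.           0.           1.        ]] -0.08022456109437413 [1197.59350982  515.30647553  591.30256488] [-121.62181239    1.162426    125.0216678 ]
{'t': 0.1, 'joint_positions': array([6.66916008e+01, 1.38291467e+01, 2.21241666e-01, 7.65023401e+01,
       1.02312614e-03, 9.00018122e+01]), 'qd': array([-0.01724888, -0.08141   ,  0.13025478,  0.08376477,  0.11578603,
        0.05562384]), 'joint_efforts': array([-1.85066597e-05, -3.73137832e+01,  2.53009754e+01,  1.08343808e-02,
        2.61700200e-05,  1.25293482e-05]), 'eef_pos': array([197.62330852, 458.70393975, 249.18965428]), 'orientation': array([-1.79889755e+02, -1.01963723e-03,  1.56689787e+02]), 'ft_force': array([-0.73472914,  0.21579611,  0.9866898 ]), 'ft_torque': array([ 0.01655621,  0.01277053, -0.00953491]), 'grip_force': 0.0, 'grip_width': 84.99740898526898}
```

View pics/top.png

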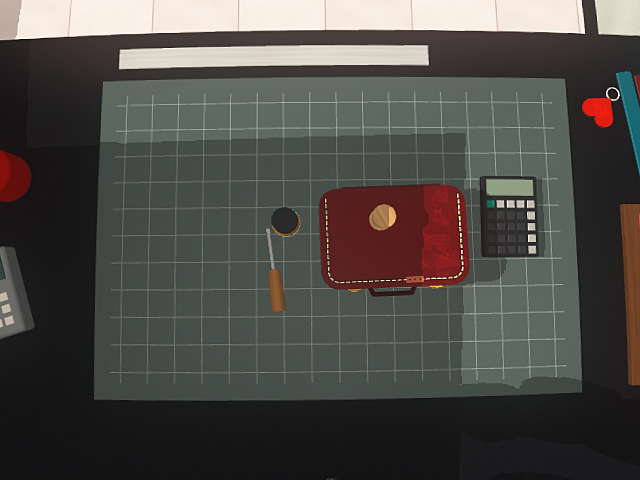

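View pics/scene.png

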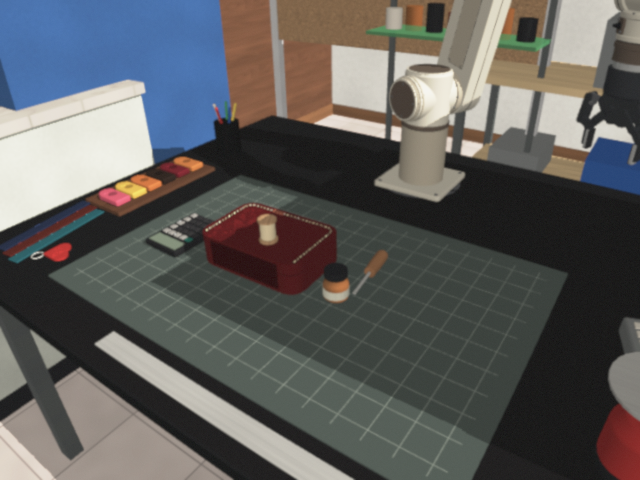

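The top view shows the case at about (320–468, 185–290), the patch near (415, 279), the spool at (382, 217) and the jar at (285, 221). I'll enlarge the case.

Run:
```python
from h import *
import pickle
c=pickle.load(open("top.pkl","rb")); save(c,"topc",(310,175,165,125),4.8)
```

```text
(no output)
```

View pics/topc.png

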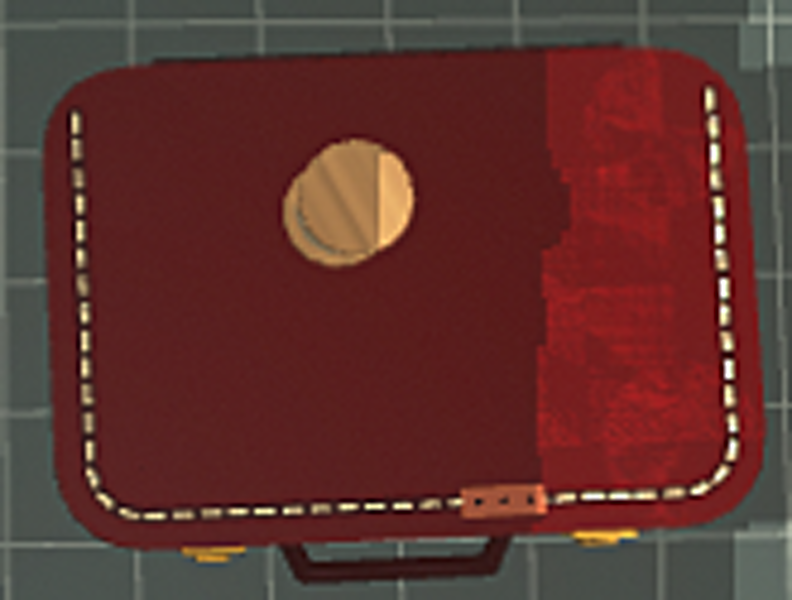

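The crop shows the left seam end at (75,112), the right end at (709,88), the front seam from (150,516) to (690,491), and the flaw at (504,501). I'll fit the case pose to these points.

```bash
cat >> h.py <<'E'
from scipy.optimize import least_squares
def fit(c,left,front,right,z=73,x0=(500,-10,0),starts=()):
    W=lambda a:px2w(c,a,z)[:,:2]
    def loc(p,w): a=np.radians(p[2]); return (w-p[:2])@np.array([[np.cos(a),-np.sin(a)],[np.sin(a),np.cos(a)]])
    def f(p):
        r=[]
        if len(left): r+=list(loc(p,W(left))[:,1]-113)
        if len(front): r+=list(loc(p,W(front))[:,0]+73)
        if len(right): r+=list(loc(p,W(right))[:,1]+113)
        for s in starts: r.append(.5*(loc(p,W([s]))[0,0]-70))
        return r
    s=least_squares(f,x0); return s.x,s.fun,loc
E
python3 - <<'E'
from h import *
import pickle
c=pickle.load(open("top.pkl","rb"))
T=lambda a:np.array(a,float)/4.8+[310-.4,175-.4]
L=T([(75,120),(80,240),(86,350),(91,450)]);F=T([(155,516),(290,511),(430,504),(590,497),(670,493)]);Rr=T([(710,95),(717,210),(725,310),(733,430)])
p,r,loc=fit(c,L,F,Rr,starts=T([(75,112),(709,88)]))
print(p.round(2),np.round(r,1))
print("flaw",px2w(c,T([(504,501)]),74.6), loc(p,px2w(c,T([(504,501)]),74.6)[:,:2]))
print("spool base/top",loc(p,px2w(c,T([(357,195)]),121)[:,:2]),"jar",px2w(c,[(285,221)],65),"awl",px2w(c,[(268,230),(279,310)],10))
a=np.radians(p[2]);M=np.array([[np.cos(a),-np.sin(a)],[np.sin(a),np.cos(a)]])
for q in [(70,113),(-55,113),(-73,95),(-73,-40)]: print(q,M@q+p[:2])
E
```

```text
[538.99 -94.4    1.86] [ 0.2  0.3 -0.1 -0.3  0.3 -0.1  0.1 -0.1 -0.  -0.1  0.3 -0.1 -0.2 -0.
 -0.3]
flaw [[ 466.99793953 -126.96660925   74.6       ]] [[-73.01406042 -30.20965098]]
spool base/top [[30.92545011 22.60887263]] jar [[567.55864859  89.6256367   65.        ]] awl [[557.29535417 124.77301315  10.        ]
 [412.46727267 105.30909617  10.        ]]
(70, 113) [605.28055274  20.81682857]
(-55, 113) [480.34662936  16.75298922]
(-73, 95) [462.94133727  -1.82268861]
(-73, -40) [ 467.33028376 -136.75132585]
```

Residuals are under 0.4 mm, and the flaw lands at (-73.0, -30.2), as it should. Next I close the gripper and turn it to line up with the case.

move_arm:
  increments: "0 0 0 0 -0.11; 0 0 0 0 -0.11; 0 0 0 0 -0.11; 0 0 0 0 -0.109; 0 0 0 0 0; 0 0 0 0 0"
  squeeze: 20

```text
t: 0.6
eef_pos: [197.7, 459.0, 249.6]
orientation: [-180.0, -0.0, -178.3]
ft_force: [-0.8, -0.6, 0.4]
grip_width: 12.4
grip_force: 0.0
```

move_arm:
  increments: "0 -10 -12 0 0; 0 -20 -23 0 0; 0 -20 -23 0 0; 0 -20 -23 0 0; 0 -20 -23 0 0; 0 -20 -23 0 0; 0 -20 -23 0 0; 0 -20 -23 0 0; 0 -20 -23 0 0; 0 -20 -23 0 0; 0 -20 -23 0 0; 0 -20 -23 0 0"

```text
t: 1.6
eef_pos: [437.0, 200.4, 250.0]
orientation: [180.0, -0.0, -178.3]
ft_force: [-0.1, 0.7, 0.3]
grip_width: 0.1
grip_force: 0.0
```

move_arm:
  increments: "0 -20 -23 0 0; 0 -20 -23 0 0; 0 -20 -23 0 0; 0 -20 -23 0 0; 0 -20 -23 0 0; 0 -20 -23 0 0; 0 -20 -23 0 0; 0 -13 -13 0 0; 0 0 -8 0 0; 0 0 0 0 0; 0 0 0 0 0"

```text
t: 2.52
eef_pos: [594.3, 24.8, 249.6]
orientation: [180.0, -0.1, -178.3]
ft_force: [-0.5, 0.3, -0.3]
grip_width: -0.0
grip_force: 0.0
```

Run:
```python
from h import *
import pickle
c=cams.camera("wrist"); pickle.dump(c,open("w1.pkl","wb")); save(c,"w1",s=1.25)
s=bot.get_state(); print(s["t"],s["eef_pos"],s["orientation"],s["joint_positions"],c["position"],c["orientation"])
a=np.radians(1.86);M=np.array([[np.cos(a),-np.sin(a)],[np.sin(a),np.cos(a)]])
for q in [(70,113),(-55,113),(-73,95),(-73,-30.2)]:
  w=M@q+[538.99,-94.4]; print(q,w,w2px(c,[[*w,73]])*1.25)
```

```text
2.5667 [594.20538842  25.34270598 249.91313218] [ 1.79973724e+02 -5.29785634e-02 -1.78179220e+02] [2.42931889e+00 2.48271328e+01 1.59794605e+01 8.12050242e+01
 2.68371007e-02 6.08538675e-01] [528.50592395  22.74201876 372.9578306 ] [1.65130325e+02 7.73117304e-02 9.18416199e+01]
(70, 113) [605.28542959  20.81248203] [[391.19853752 299.21938037]]
(-55, 113) [480.35128971  16.75530422] [[390.39075539  72.61864009]]
(-73, 95) [462.94500717  -1.81944553] [[356.10020636  36.240139  ]]
(-73, -30.2) [ 467.00867647 -126.95348004] [[121.06011987  38.75518888]]
```

View pics/w1.png

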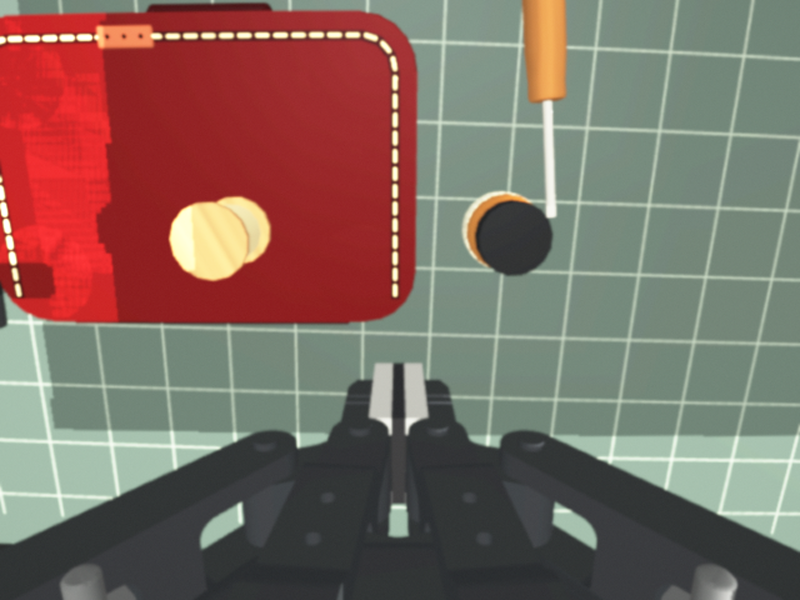

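The wrist view shows the seam end at (395,298), the corner at about (385,45), the flaw at (126,37) and the fingertips at (399,363). Next I check the wrist calibration with the fingertips and refit the case.

Run:
```python
from h import *
import pickle
c=pickle.load(open("w1.pkl","rb"))
print("tip px", w2px(c,[[594.2,25.3,230.9],[583.2,25.0,230.9]])*1.25)
T=lambda a:(np.array(a,float)+.5)/1.25-.5
L=T([(395,290),(395.5,230),(395.5,150),(395,80)]);F=T([(350,35),(270,35.5),(180,36),(60,38)])
p,r,loc=fit(c,L,F,[],starts=T([(395,298)]),x0=(539,-94,1.9));print(p.round(2),np.round(r,1))
print("flaw",loc(p,px2w(c,T([(126,36.5)]),74.6)[:,:2]),px2w(c,T([(126,36.5)]),74.6))
a=np.radians(p[2]);M=np.array([[np.cos(a),-np.sin(a)],[np.sin(a),np.cos(a)]])
for q in [(70,113),(-55,113),(-73,95)]: print(q,M@q+p[:2])
```

```text
tip px [[400.09173678 395.76744862]
 [400.31845967 360.82962995]]
[538.03 -91.98   1.74] [-0.1  0.2  0.1 -0.2  0.   0.1 -0.1 -0.  -0.1]
flaw [[-72.81966578 -29.29099243]] [[ 466.12795543 -123.46700496   74.6       ]]
(70, 113) [604.57085223  23.08587896]
(-55, 113) [479.62824025  19.29856975]
(-73, 95) [462.18187665   0.7614611 ]
```

move_arm:
  increments: "0 -4 -1 8 0; 0 -6.5 -2.3 16 0; 0 0 0 18 0; 0 0 0 18 0; 0 0 0 18 0; 0 0 0 18 0; 0 0 0 18 0; 0 0 0 16 0; 0 0 0 12 0; 0 0 0 5 0; 0 0 0 0 0; 0 0 0 0 0"

```text
t: 3.57
eef_pos: [605.5, 22.4, 103.2]
orientation: [180.0, 0.0, -178.1]
ft_force: [0.0, 0.4, 0.7]
grip_width: -0.0
grip_force: 0.0
```

Run:
```python
from h import *
import pickle
c=cams.camera("wrist"); pickle.dump(c,open("w2.pkl","wb")); save(c,"w2",s=1.25)
s=bot.get_state(); print(s["t"],s["eef_pos"],s["orientation"],s["ft_force"],c["position"],c["orientation"])
x,y,z=s["eef_pos"]
print("tip px",w2px(c,[[x,y,z-19],[x-11,y,z-19],[x,y,73],[x-80,y-2.5,73]])*1.25)
```

```text
3.6167 [606.08735405  22.3037183  103.87706136] [ 1.79997106e+02  8.32096545e-02 -1.78121548e+02] [0.18782764 0.64140607 0.34364694] [539.56573088  20.29459183 226.45268774] [1.65045230e+02 1.01671235e-01 9.19858608e+01]
tip px [[397.77840603 398.18589424]
 [399.09282211 363.3033243 ]
 [397.85570405 382.01057261]
 [398.82867406 114.88481582]]
```

View pics/w2.png

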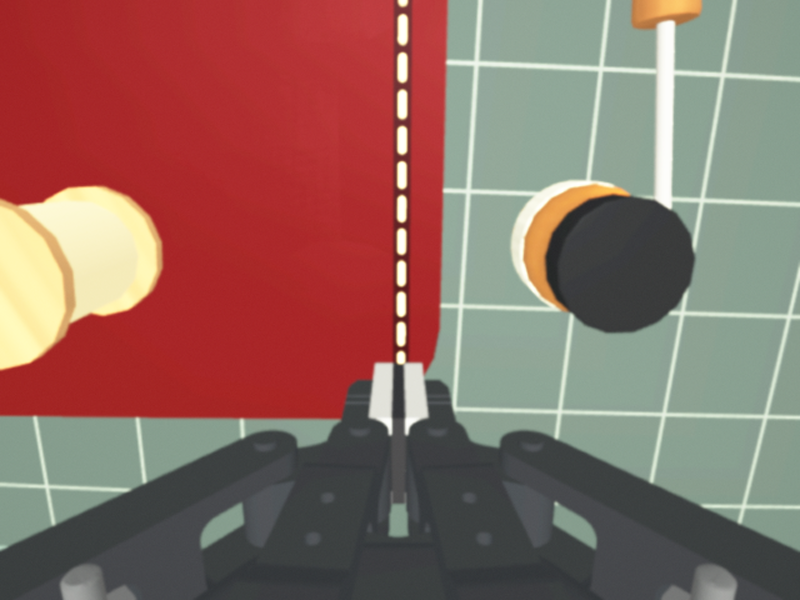

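Fingertip and seam line up to within about 0.6 mm (seam x≈401, finger gap 399.5), which agrees with the wrist fit. I'll lower to about 3.5 mm above the lid and pause there.

move_arm:
  increments: "0 0.6 0.4 2 0; 0 0.6 0.3 2 0; 0 0 0 2 0; 0 0 0 1.5 0; 0 0 0 0 0; 0 0 0 0 0; 0 0 0 0 0; 0 0 0 0 0"

```text
t: 4.28
eef_pos: [604.5, 22.4, 95.6]
orientation: [-180.0, 0.0, -178.2]
ft_force: [0.3, -0.1, 0.4]
grip_width: 0.2
grip_force: 0.0
```

move_arm:
  increments: "0 1.75 0 0 0; 0 1.75 0 0 0; 0 1.75 0 0 0; 0 1.75 0 0 0; 0 1.75 0 0 0; 0 1.75 0 0 0; 0 1.75 0 0 0; 0 1.75 0 0 0; 0 1.75 0 0 0; 0 1.75 0 0 0; 0 1.75 0 0 0; 0 1.75 0 0 0"

```text
t: 5.28
eef_pos: [583.3, 21.8, 95.5]
orientation: [180.0, 0.0, -178.2]
ft_force: [-0.6, 0.3, 1.0]
grip_width: 0.1
grip_force: 0.0
```

move_arm:
  increments: "0 1.75 0 0 0; 0 1.75 0 0 0; 0 1.75 0 0 0; 0 1.75 0 0 0; 0 1.75 0 0 0; 0 1.75 0 0 0; 0 1.75 0 0 0; 0 1.75 0 0 0; 0 1.75 0 0 0; 0 1.75 0 0 0; 0 1.75 0 0 0; 0 1.75 0 0 0"

```text
t: 6.28
eef_pos: [562.3, 21.1, 95.5]
orientation: [180.0, -0.0, -178.2]
ft_force: [-0.4, 0.4, 0.3]
grip_width: 0.2
grip_force: 0.0
```

move_arm:
  increments: "0 1.75 0.2 0 0; 0 1.75 0.2 0 0; 0 1.75 0 0 0; 0 1.75 0 0 0; 0 1.75 0 0 0; 0 1.75 0 0 0; 0 1.75 0 0 0; 0 1.75 0 0 0; 0 1.75 0 0 0; 0 1.75 0 0 0; 0 1.75 0 0 0; 0 1.75 0 0 0"

```text
t: 7.28
eef_pos: [541.3, 20.8, 95.5]
orientation: [180.0, -0.0, -178.2]
ft_force: [0.4, -0.3, -0.4]
grip_width: 0.2
grip_force: 0.0
```

move_arm:
  increments: "0 1.75 0 0 0; 0 1.75 0 0 0; 0 1.75 0 0 0; 0 1.75 0 0 0; 0 1.75 0 0 0; 0 1.75 0 0 0; 0 1.75 0 0 0; 0 1.75 0 0 0; 0 1.75 0 0 0; 0 1.75 0 0 0; 0 1.75 0 0 0; 0 1.75 0 0 0"

```text
t: 8.28
eef_pos: [520.3, 20.1, 95.5]
orientation: [-180.0, 0.0, -178.2]
ft_force: [0.8, -0.6, -0.6]
grip_width: -0.1
grip_force: 0.0
```

move_arm:
  increments: "0 1.75 0 0 0; 0 1.75 0 0 0; 0 1.75 0 0 0; 0 1.75 0 0 0; 0 1.75 0 0 0; 0 1.75 0 0 0; 0 1.75 0 0 0; 0 1.75 0 0 0; 0 1.75 0 0 0; 0 1.75 0 0 0; 0 1.75 0 0 0; 0 1.75 0 0 0"

```text
t: 9.28
eef_pos: [499.2, 19.5, 95.5]
orientation: [-180.0, -0.0, -178.2]
ft_force: [-0.5, -0.4, -0.2]
grip_width: 0.2
grip_force: 0.0
```

Run:
```python
from h import *
c=cams.camera("wrist"); save(c,"w3",s=1.25)
s=bot.get_state(); print(s["t"],s["eef_pos"],s["ft_force"])
```

```text
9.3333 [498.84366002  19.45305519  95.44640515] [ 0.90614024 -0.32758448  0.16027605]
```

View pics/w3.png

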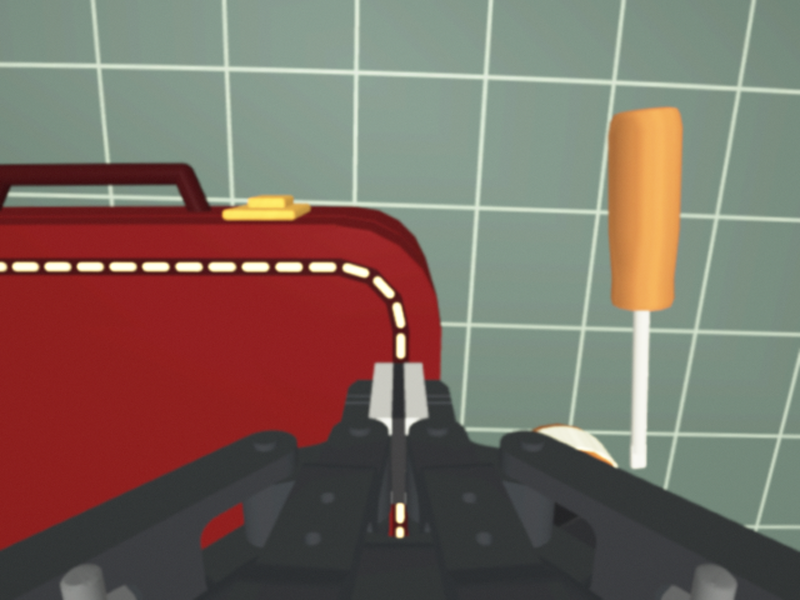

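The seam (x≈400) still sits under the finger gap (399), and the front seam shows at row 267. I'll finish the straight and go round the corner.

move_arm:
  increments: "0 1.75 0 0 0; 0 1.75 0 0 0; 0 1.75 0 0 0; 0 1.75 0 0 0; 0 1.75 0 0 0; 0 1.75 0 0 0; 0 1.75 0 0 0; 0 1.75 0 0 0; 0 1.75 0 0 0; 0 1.75 0 0 0; 0 1.75 0 0 0"

```text
t: 10.25
eef_pos: [480.0, 18.8, 95.5]
orientation: [-180.0, 0.0, -178.2]
ft_force: [0.1, 0.3, 0.3]
grip_width: -0.1
grip_force: 0.0
```

move_arm:
  increments: "0 1.76 -0.09 0 0; 0 1.75 -0.25 0 0; 0 1.71 -0.43 0 0; 0 1.67 -0.59 0 0; 0 1.58 -0.76 0 0; 0 1.53 -0.92 0 0; 0 1.4 -1.04 0 0; 0 1.31 -1.19 0 0"

```text
t: 10.92
eef_pos: [467.5, 13.1, 95.5]
orientation: [-180.0, 0.0, -178.2]
ft_force: [0.0, 0.5, -0.3]
grip_width: 0.1
grip_force: 0.0
```

move_arm:
  increments: "0 1.19 -1.31 0 0; 0 1.04 -1.4 0 0; 0 0.92 -1.53 0 0; 0 0.76 -1.58 0 0; 0 0.59 -1.67 0 0; 0 0.43 -1.71 0 0; 0 0.25 -1.75 0 0; 0 0.09 -1.76 0 0"

```text
t: 11.58
eef_pos: [462.8, 0.1, 95.5]
orientation: [-180.0, 0.0, -178.2]
ft_force: [-0.3, 0.5, 0.4]
grip_width: -0.0
grip_force: 0.0
```

move_arm:
  increments: "0 0 -1.75 0 0; 0 0 -1.75 0 0; 0 0 -1.75 0 0; 0 0 -1.75 0 0; 0 0 -1.75 0 0; 0 0 -1.75 0 0; 0 0 -1.75 0 0; 0 0 -1.75 0 0; 0 0 -1.75 0 0; 0 0 -1.75 0 0; 0 0 -1.75 0 0; 0 0 -1.75 0 0"

```text
t: 12.58
eef_pos: [463.5, -20.8, 95.5]
orientation: [-180.0, 0.0, -178.2]
ft_force: [-0.7, 0.2, 0.5]
grip_width: 0.2
grip_force: 0.0
```

Run:
```python
from h import *
import pickle
c=cams.camera("wrist"); pickle.dump(c,open("w4.pkl","wb")); save(c,"w4",s=1.25)
s=bot.get_state(); print(s["t"],s["eef_pos"],s["ft_force"])
```

```text
12.6333 [463.49823942 -21.10612287  95.501956  ] [ 0.72899072 -0.67654118 -1.13743605]
```

View pics/w4.png

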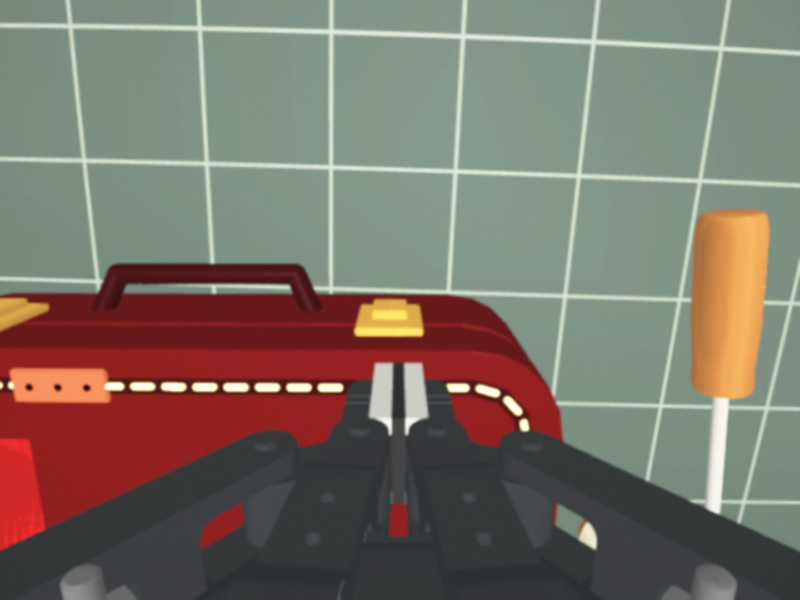

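The seam is at row 387 and the flaw at (60,386). I'll compute both relative to the projected tip.

Run:
```python
from h import *
import pickle
c=pickle.load(open("w4.pkl","rb"))
T=lambda a:(np.array(a,float)+.5)/1.25-.5
print(px2w(c,T([(330,387.5),(240,387),(145,386.5),(455,387.5)]),73),px2w(c,T([(60,386)]),74.6))
print(w2px(c,[[463.5,-21.1,76.5],[452.5,-21.1,76.5],[463.5,-21.1,73]])*1.25,c["position"],c["orientation"])
```

```text
[[463.18042738 -41.56601648  73.        ]
 [464.02487152 -68.85608421  73.        ]
 [464.99176016 -97.97555885  73.        ]
 [461.86950658  -3.84388446  73.        ]] [[ 465.15556768 -123.35688594   74.6       ]]
[[397.5288789  395.49498382]
 [398.80203941 360.67087527]
 [397.55865472 390.55816433]] [397.53537491 -22.95138736 218.74618147] [1.65048380e+02 1.04562899e-01 9.19372435e+01]
```

move_arm:
  increments: "0 0.25 -1.7 -0.25 0; 0 0.25 -1.7 -0.25 0; 0 0.25 -1.7 -0.25 0; 0 0.25 -1.7 -0.25 0; 0 0 -1.7 0 0; 0 0 -1.7 0 0; 0 0 -1.7 0 0; 0 0 -1.7 0 0; 0 0 -1.7 0 0; 0 0 -1.7 0 0; 0 0 -1.7 0 0; 0 0 -1.7 0 0"

```text
t: 13.63
eef_pos: [463.2, -41.3, 96.5]
orientation: [-180.0, 0.0, -178.2]
ft_force: [0.9, 0.4, -0.4]
grip_width: -0.1
grip_force: 0.0
```

move_arm:
  increments: "0 0 -1.7 0 0; 0 0 -1.7 0 0; 0 0 -1.7 0 0; 0 0 -1.7 0 0; 0 0 -1.7 0 0; 0 0 -1.7 0 0; 0 0 -1.7 0 0; 0 0 -1.7 0 0; 0 0 -1.7 0 0; 0 0 -1.7 0 0; 0 0 -1.7 0 0; 0 0 -1.7 0 0"

```text
t: 14.63
eef_pos: [463.8, -61.7, 96.5]
orientation: [-180.0, -0.0, -178.2]
ft_force: [0.8, 0.0, 0.7]
grip_width: -0.0
grip_force: 0.0
```

move_arm:
  increments: "0 0 -1.7 0 0; 0 0 -1.7 0 0; 0 0 -1.7 0 0; 0 0 -1.7 0 0; 0 0 -1.7 0 0; 0 0 -1.7 0 0; 0 0 -1.7 0 0; 0 0 -1.7 0 0; 0 0 -1.7 0 0; 0 0 -1.7 0 0; 0 0 -1.7 0 0; 0 0 -1.7 0 0"

```text
t: 15.63
eef_pos: [464.5, -82.1, 96.5]
orientation: [180.0, -0.0, -178.2]
ft_force: [-0.1, -0.2, -0.4]
grip_width: -0.1
grip_force: 0.0
```

move_arm:
  increments: "0 0 -1.7 0 0; 0 0 -1.7 0 0; 0 0 -1.7 0 0; 0 0 -1.7 0 0; 0 0 -1.7 0 0; 0 0 -1.7 0 0; 0 0 -1.7 0 0; 0 0 -1.7 0 0; 0 0 -1.7 0 0; 0 0 -1.7 0 0; 0 0 -1.7 0 0; 0 0 -1.7 0 0"

```text
t: 16.63
eef_pos: [465.1, -102.4, 96.5]
orientation: [-180.0, 0.0, -178.2]
ft_force: [-0.6, -0.9, 1.0]
grip_width: -0.0
grip_force: 0.0
```

move_arm:
  increments: "0 0 -1.7 0 0; 0 0 -1.7 0 0; 0 0 -1.7 0 0; 0 0 -1.7 0 0; 0 0 -1.7 0 0; 0 0 -1.7 0 0; 0 0 -1.7 0 0; 0 0 -1.7 0 0; 0 0 -1.7 0 0; 0 0 -1.7 0 0; 0 0 -1.7 0 0; 0 0 -1.7 0 0"

```text
t: 17.63
eef_pos: [465.8, -122.8, 96.5]
orientation: [180.0, 0.0, -178.2]
ft_force: [-0.1, -0.6, 0.7]
grip_width: 0.1
grip_force: 0.0
```

Run:
```python
from h import *
import pickle
c=cams.camera("wrist"); pickle.dump(c,open("w5.pkl","wb")); save(c,"w5",(160,220,320,160),2.5)
s=bot.get_state(); print(s["t"],s["eef_pos"],s["ft_force"])
```

```text
17.6833 [ 465.83258249 -123.09133983   96.50516662] [-0.45006582 -0.58339535 -0.06400546]
```

View pics/w5.png

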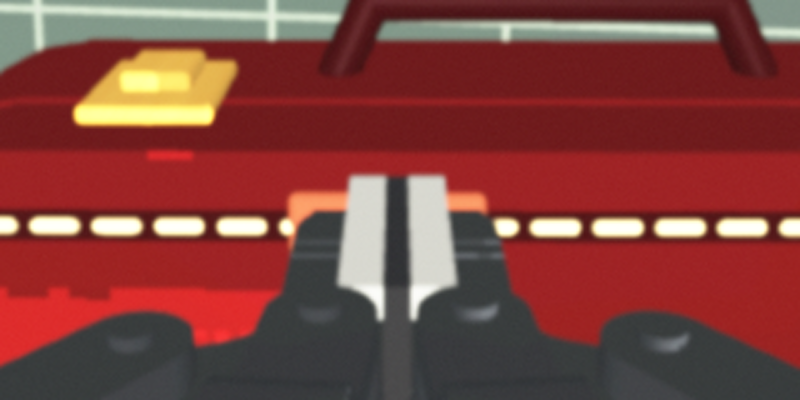

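The patch spans x 288–487 (centre 388) and the finger gap is at 397, so the tip is about 1.3 mm short. I'll correct that and come down slowly.

move_arm:
  increments: "0 0 -0.65 0 0; 0 0 -0.65 0 0; 0 0 0 0.4 0; 0 0 0 0.4 0; 0 0 0 0.4 0; 0 0 0 0.4 0; 0 0 0 0.2 0; 0 0 0 0.2 0; 0 0 0 0 0; 0 0 0 0 0"

```text
t: 18.52
eef_pos: [465.8, -124.0, 94.5]
orientation: [-180.0, 0.0, -178.2]
ft_force: [0.1, -0.4, 0.7]
grip_width: -0.1
grip_force: 0.0
```

move_arm:
  increments: "0 0 0 0.15 0; 0 0 0 0.15 0; 0 0 0 0 0; 0 0 0 0 0"

```text
t: 18.85
eef_pos: [465.8, -123.9, 94.2]
orientation: [180.0, -0.0, -178.2]
ft_force: [1.0, -0.5, 0.3]
grip_width: -0.2
grip_force: 0.0
```

move_arm:
  increments: "0 0 0 0.15 0; 0 0 0 0.15 0; 0 0 0 0 0; 0 0 0 0 0"

```text
t: 19.18
eef_pos: [465.8, -123.9, 93.9]
orientation: [180.0, -0.0, -178.2]
ft_force: [-0.6, 0.4, -1.5]
grip_width: 0.2
grip_force: 0.0
```

move_arm:
  increments: "0 0 0 0.15 0; 0 0 0 0.1 0; 0 0 0 0 0; 0 0 0 0 0"

```text
t: 19.52
eef_pos: [465.8, -124.0, 93.7]
orientation: [180.0, -0.0, -178.2]
ft_force: [0.3, -1.2, -0.5]
grip_width: 0.1
grip_force: 0.0
```

move_arm:
  increments: "0 0 0 0.1 0; 0 0 0 0.1 0; 0 0 0 0 0; 0 0 0 0 0"

```text
t: 19.85
eef_pos: [465.8, -123.9, 93.4]
orientation: [180.0, 0.0, -178.2]
ft_force: [-0.2, -0.0, 0.4]
grip_width: -0.1
grip_force: 0.0
```

move_arm:
  increments: "0 0 0 0.1 0; 0 0 0 0.1 0; 0 0 0 0 0; 0 0 0 0 0"

```text
t: 20.18
eef_pos: [465.8, -124.0, 93.4]
orientation: [-180.0, 0.0, -178.2]
ft_force: [-0.2, 1.2, 1.1]
grip_width: -0.1
grip_force: 0.8
```

move_arm:
  increments: "0 0 0 0.1 0; 0 0 0 0 0; 0 0 0 0 0; 0 0 0 0 0"

```text
t: 20.52
eef_pos: [465.8, -124.0, 93.3]
orientation: [-180.0, 0.0, -178.2]
ft_force: [-0.6, 0.1, 3.0]
grip_width: -0.1
grip_force: 1.9
```

Run:
```python
from h import *
f=[]
for i in range(8):
    cams.camera("wrist"); s=bot.get_state(); f.append([*s["ft_force"],s["eef_pos"][2],s["joint_efforts"][1],s["joint_efforts"][2]])
print(np.mean(f,0).round(2),np.std(f,0).round(2),s["t"])
```

```text
[ -1.5    0.34   4.94  93.35 -35.6   20.53] [0.29 0.44 0.55 0.01 0.19 0.05] 20.9167
```

move_arm:
  increments: "0 0 0 -0.05 0; 0 0 0 0 0; 0 0 0 0 0; 0 0 0 0 0; 0 0 0 0 0; 0 0 0 0 0; 0 0 0 0 0; 0 0 0 0 0; 0 0 0 0 0; 0 0 0 0 0; 0 0 0 0 0; 0 0 0 0 0"

```text
t: 21.92
eef_pos: [465.9, -124.0, 93.3]
orientation: [-180.0, 0.0, -178.2]
ft_force: [-1.6, 0.4, 5.8]
grip_width: -0.3
grip_force: 2.6
```

Run:
```python
from h import *
f=[]
for i in range(8):
    c=cams.camera("wrist"); s=bot.get_state(); f.append([*s["ft_force"],s["eef_pos"][2]])
print(np.mean(f,0).round(2),s["t"]); save(c,"w6",(160,220,320,160),2.5)
```

```text
[-1.16  0.49  5.19 93.33] 22.3167
```

View pics/w6.png

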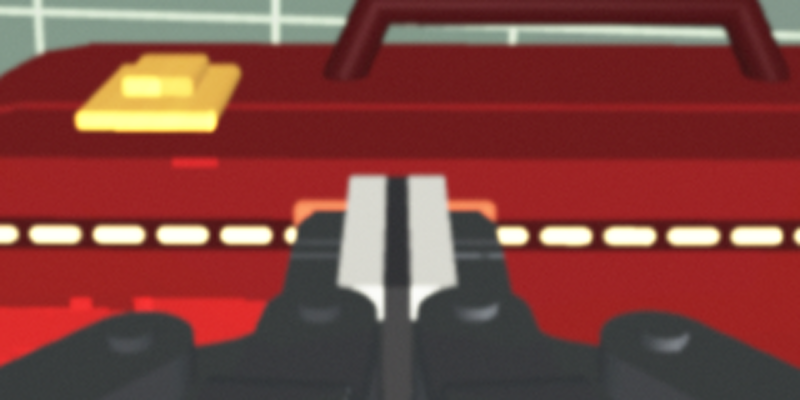

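The tip is now centred on the patch (294–497, centre 396, against the gap at 397). Contact is steady at about 5 N and nothing has shifted, so I'm handing in.

```bash
python3 -c "
from cell import bot; print(bot.job_done())"
```

```text
the job is handed in; nothing more can be done
None
```

I ran the closed fingertips along the seam from the back left end, about 3.5 to 4.5 mm above the lid, and handed in with them resting centred on the bare patch at a steady 5 N or so, at about 22 s of the 48 s allowed; the hand-in returned no verdict.

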